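Unlock the grinder's guard panel

TASK

Two of the three big slotted fasteners on the grinder's guard panel are open; the one whose slot lies across the guard is still locked. Take the flat-bladed screwdriver from its wooden block, set its blade in that slot and turn the fastener a quarter turn anticlockwise, so that its slot lies along the guard like the others. Then stand the screwdriver back in its block, blade down in the hole.

Things in the scene. Friction and masses are not known exactly. Their poses are not given: they have to be found in the camera images.
- driver_grip (a point): Flat-bladed screwdriver, upright in its block: centre of its square wooden handle, 28 x 28 mm (sides along x, y), 84 mm tall; z up. Below the handle a round plate, 60 mm across, rests on the block, its underside 48 mm below this point. A 12 mm shank leads to a blade 30 mm wide (x), 5 thick (y), ending 108 mm below this point. 0.3 kg. The awl in a like block has a round handle.
- block_mouth (a point): The screwdriver's wooden block, 90 x 90 mm, 70 mm tall, fixed to the bench: centre of the hole's mouth in its top face. The hole is a rectangle, 42 mm along x, 18 mm along y, right through to the bench; z up.
- cam_head (a point): The locked fastener: steel disc, 48 mm across, one of three alike 95 mm apart along the middle of the guard (grey housing 160 x 300 mm, 85 tall). The point is on its axis, level with its top, 106 mm above the bench. A slot open at both ends crosses it along x: 14 mm deep, 20 wide at the mouth, tapering to 8 in its lower half. z up is the turning axis; x, y turn with it.
- cam (a joint): Turn of that fastener, rad: 0 = locked, slot across the guard's short side; grows anticlockwise from above; 1.57 = open, slot along the guard. Stops at 0 and 1.62; starts between 0 and 0.2. Light friction, about 0.1 N m; stays where it is left.
There are look-alikes about, which are no part of the job. What is shaped like the part that bears driver_grip but red or turquoise is not meant.

How it is judged (in metres and radians):
On the way, in this order (a step that is already met when the one before it is completed fails the run):
1. the blade is down in the locked fastener's slot, not yet turned (horizontal distance between driver_grip and cam_head below 0.02 m and z of driver_grip in the frame of cam_head below 0.104 m and angle between driver_grip's own z axis and vertical below 0.25 rad and value of joint cam below 0.6 rad), for 0.1 s.
2. the fastener is turned open with the blade in its slot (value of joint cam above 1.3 rad and horizontal distance between driver_grip and cam_head below 0.025 m and z of driver_grip in the frame of cam_head below 0.106 m), for 0.1 s.
At the end, for the whole second after the job is handed in: The fastener is turned to at least 1.3 rad (of 1.57) and the screwdriver stands released in its own block, upright within 10 degrees, its handle centre within 15 mm of the hole's centre sideways and 38 to 58 mm above it (value of joint cam above 1.3 rad and horizontal distance between driver_grip and block_mouth below 0.015 m and z of driver_grip in the frame of block_mouth between 0.038 and 0.058 m and angle between driver_grip's own z axis and vertical below 0.17 rad); the robot touches nothing.
It also fails if it takes over 48 s, if anything falls off the work surface, if the arm or the gripper's body presses on something with over 40 N, if the wrist force passes 120 N, or if a joint passes its speed limit or range.

ROBOT

A 6-joint arm with a two-finger parallel gripper is mounted at the origin on the work surface. World frame = base frame: x ahead of the robot, y to its left, z up, the work surface at z = 0. Lengths are in m, angles in degrees, forces in N, time in s.
With the tool pointing down it reaches from about 0.275 to 0.825 m from the base axis. Payload 5.2 kg.
Tool frame: the origin (TCP) lies at the very end of the fingers, on their centre line; the grasp point (between the pads) lies 19 mm behind it; z points along the fingers, y is the line along which they close (so a half turn about z gives the same grasp; the last joint's range is limited). The gripper opens to 93 mm and grips with 3 to 60 N. Pads are 15 mm wide; open, the fingers measure 128 mm over their backs; the gripper's body (75 mm by 188 mm) begins 65 mm behind the grasp point.
Start: joints at [60.172, 14.817, 87.949, -0, 77.235, -11.62], TCP at [0.172, 0.522, 0.219] pointing down, gripper open.
Joint ranges: [-179.93, 179.93], [-52.35, 119.4], [10.71, 147.94], [-69.91, 249.91], [12.55, 155.21], [-178.61, 178.61]. Speed limits (degrees/s): [147.25, 147.25, 180, 180, 180, 180].

INTERFACE

Orientations are given as [roll, pitch, yaw] about the fixed x, y, z axes, in that order (R = Rz(yaw) Ry(pitch) Rx(roll)).
In Python, from workcell import r gives the robot as it stands. The module is installed in compiled form; this text tells all that it offers.
- The arm moves only by the shell command python3 -m pendant 'ROWS' [FORCE]. ROWS is JSON, a list of rows, each a list of 7 numbers: the shift along the world's x, y, z in m, then the turn, a rotation vector about the world's x, y, z in rad, then the closure, from 0 (fully open) to 1 (shut). A call has exactly 8 rows; each row is the pose to reach, as a shift and turn from the pose commanded when the call began; what a row does not reach only later rows make up. A row lasts 1/10 s, in which the tool goes at most 50 mm and 8.59 degrees, less where a joint would pass 70% of its speed; a pose out of reach is approached as far as the arm can. A call with a gripper value outside its range is refused whole. The fingers move at their own pace and stop on an object; FORCE is the grip in N (left out, the last holds). Time passes only in rows, so rows that repeat a pose let the fingers close, or fill a call up. It gives the time, the measured TCP pose, the force, the opening and the grip force at its end, in the units of the state.
- r.get_state(): the state, without advancing time (a new reading comes with each control period).
- r.read_camera(name): name is "side" or "top" or "wrist"; returns the picture (400x640x3 uint8, blue, green, red); there is no depth.
- r.calibration(name): a dict with "fx", "fy", "cx", "cy" (pixels), "k1" (the pictures are not rectified: a ray, as slopes to the right and down, at radius r is drawn at 1 + k1 r^2 times it, then the intrinsics apply), "R" (3x3) and "t" (3): a world point X has camera coordinates R X + t. Camera axes: x right, y down, z forward; pixel columns grow to the right and rows downward; lengths in m; the calibration is good to about 2 mm. A picture is of the moment at which its call begins: read the wrist's pose just before it. calibration takes no time and is no camera call; for the wrist camera it gives the pose at the moment of the call.
- r.finish_job(): hands the job in; it is judged then, once.
The state is a dict: "time_s": time; "q": joint angles; "joint_velocities": joint speeds; "effort": joint torques, N m; "position": TCP position; "ee_rot": TCP orientation; "wrist_force": force on the tool from outside, world axes, zero at the start; "torque": the same for the moment, N m; "finger_gap": finger opening in m; "gripper_force": force on a finger pad.
Only numpy, scipy, OpenCV 4.12 (cv2) and the standard library are available. Lean on these libraries where they do the work, as an engineer would, in place of code of your own. Each camera call takes 0.05 s, during which the arm holds its last target. There are 200 camera calls.

## Working session

There is one attempt and no reset: what is moved stays moved. The work goes in short steps, Python scripts to look and compute and a shell command to move; the robot and the scene stay as the last step left them, time stands still between calls to the robot, and variables do not carry over. Pictures are saved under pics/ and viewed, at most 10 in all, crops included, and the job is handed in when it is done.

```bash
mkdir -p pics
cat > h.py <<'E'
import numpy as np, cv2
from workcell import r
def ray(c,u,v):
    x=np.array([(u-c['cx'])/c['fx'],(v-c['cy'])/c['fy']]); y=x.copy()
    for _ in range(20): y=x/(1+c['k1']*(y@y))
    R=np.array(c['R']);t=np.array(c['t'])
    return -R.T@t, R.T@np.array([y[0],y[1],1.])
def onz(c,u,v,z):
    o,d=ray(c,u,v); return o+d*(z-o[2])/d[2]
def proj(c,X):
    p=np.array(c['R'])@np.array(X)+np.array(c['t']); a=p[:2]/p[2]; a=a*(1+c['k1']*(a@a))
    return a[0]*c['fx']+c['cx'],a[1]*c['fy']+c['cy']
E
python3 - <<'E'
from h import *
s=r.get_state();print(s)
for n in('top','side'):
    im=r.read_camera(n);cv2.imwrite(f'pics/{n}0.png',im);c=r.calibration(n);print(n,c)
E
```

```text
{'time_s': 0.0, 'q': array([ 6.01706723e+01,  1.48595403e+01,  8.80105015e+01, -9.31716968e-04,
        7.72341702e+01, -1.16195661e+01]), 'joint_velocities': array([-0.02282677,  0.09031152, -0.07663108,  0.1344344 ,  0.02875426,
       -0.02478053]), 'effort': array([-1.70651347e-03, -4.37328029e+01, -2.83991039e+01,  7.16532790e-02,
        4.15134046e-02, -5.90875607e-05]), 'position': array([0.17158095, 0.5219805 , 0.2178191 ]), 'ee_rot': array([-1.79897741e+02, -2.00998975e-02,  1.61790427e+02]), 'wrist_force': array([ 0.21305585,  0.76562109, -0.13580215]), 'torque': array([-0.00226634,  0.0174328 , -0.04075453]), 'gripper_force': 0.0, 'finger_gap': 0.09283677260876415}
top {'fx': 482.7714404523698, 'fy': 482.7714404523698, 'cx': 319.2943270040243, 'cy': 199.37416616436408, 'k1': -0.1463659109350064, 'R': array([[-1.88182370e-02, -9.99821671e-01, -1.58139769e-03],
       [-9.96850167e-01,  1.88841404e-02, -7.70268383e-02],
       [ 7.70429655e-02,  1.26907249e-04, -9.97027766e-01]]), 't': array([-0.03825862,  0.5217621 ,  1.17491183])}
side {'fx': 378.3903219469633, 'fy': 378.3903219469633, 'cx': 318.15033840142235, 'cy': 200.46471082251009, 'k1': -0.07985159672438995, 'R': array([[ 0.98163317, -0.19076608, -0.00215071],
       [-0.12412509, -0.63007365, -0.76655082],
       [ 0.14487679,  0.75273867, -0.64218005]]), 't': array([-0.50818728,  0.13179516,  0.83843352])}
```

View pics/top0.png

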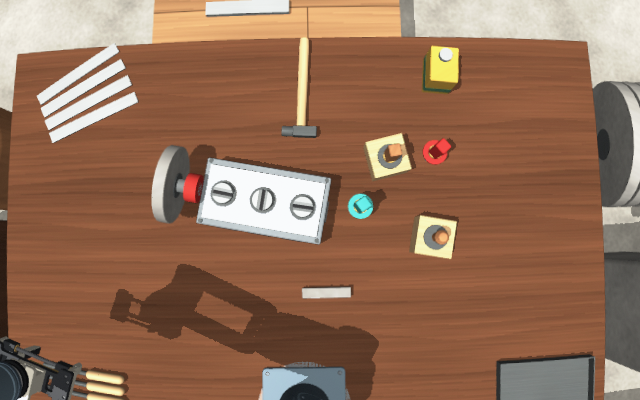

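View pics/side0.png

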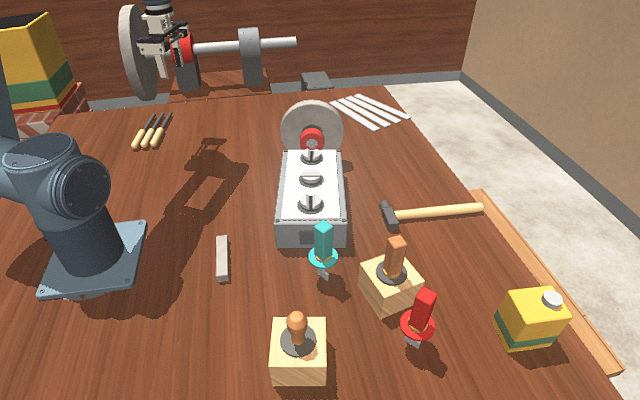

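Candidates: the square orange handle in the block at top (395,150) fits. The round-handled awl is at (441,236), the red driver at (438,150) and the turquoise one at (361,206), so those three are out. Of the fasteners at (223,193), (263,200) and (303,207), the middle one has its slot across the guard. I'll check both choices in a close crop.

Run:
```python
from h import *
im=cv2.imread('pics/top0.png')
a=cv2.resize(im[145:250,195:335],None,fx=5,fy=5,interpolation=cv2.INTER_CUBIC)[:,:400*2]
b=cv2.resize(im[125:185,355:455],None,fx=4,fy=4,interpolation=cv2.INTER_CUBIC)
a=cv2.resize(im[155:245,195:335],None,fx=3.6,fy=3.6,interpolation=cv2.INTER_CUBIC)
s=cv2.imread('pics/side0.png'); d=cv2.resize(s[225:325,350:440],None,fx=2.4,fy=2.4,interpolation=cv2.INTER_CUBIC)
o=np.zeros((600,800,3),np.uint8); o[:324,:504]=a; o[340:580,:400]=b; o[340:580,410:626]=d
cv2.imwrite('pics/crop1.png',o)
```

```text
(no output)
```

View pics/crop1.png

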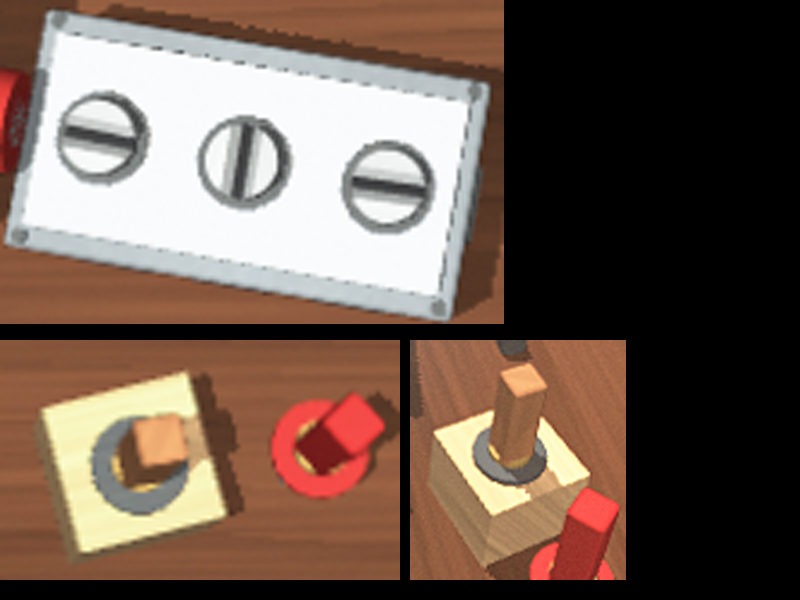

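The crop confirms both: the square-handled driver in its block, and the middle fastener as the locked one. Next I compute positions.

Run:
```python
from h import *
c=r.calibration('top'); np.set_printoptions(precision=4,suppress=True)
B=lambda p,z:onz(c,355+p[0]/4-.4,125+(p[1]-340)/4-.4,z)
A=lambda p,z:onz(c,195+p[0]/3.6-.4,155+p[1]/3.6-.4,z)
ang=lambda a,b:np.degrees(np.arctan2(*(b-a)[1::-1]))
bl=[B(p,.07) for p in((42,408),(188,372),(226,518),(80,554))]
print('block',np.mean(bl,0),[ang(bl[i],bl[(i+1)%4])%90 for i in range(4)],np.linalg.norm(bl[0]-bl[1]))
print('plate',B((141,464),.076))
h=[B(p,.160) for p in((134,418),(183,413),(188,464),(137,469))]
print('handle',np.mean(h,0),[ang(h[i],h[(i+1)%4])%90 for i in range(4)],np.linalg.norm(h[0]-h[1]))
print('cam',A((242,161),.106),A((101,136),.106),A((388,186),.106))
g=[A(p,.085) for p in((48,12),(489,84),(450,320),(5,243))]
print('guard',np.mean(g,0),ang(g[0],g[1]),ang(g[3],g[2]),ang(g[0],g[3]),ang(g[1],g[2]))
print('slot',ang(A((248,123),.1),A((238,200),.1)))
s=r.calibration('side')
for n,p in(('handle',[*np.mean(h,0)[:2],.16]),('plate',[*B((141,464),.076)[:2],.076])): print(n,proj(s,p))
w=r.calibration('wrist');print(w['t'],np.array(w['R']), -np.array(w['R']).T@np.array(w['t']))
```

```text
block [ 0.6201 -0.2152  0.07  ] [np.float64(13.155386602968733), np.float64(12.422853475198139), np.float64(12.86323414153101), np.float64(12.833172757853891)] 0.0914854420545319
plate [ 0.6182 -0.2184  0.076 ]
handle [ 0.6169 -0.2171  0.16  ] [np.float64(5.080008480809184), np.float64(3.4484184329777463), np.float64(4.765124209467302), np.float64(1.3835630802615502)] 0.027549123673546755
cam [0.5169 0.0842 0.106 ] [0.5348 0.1752 0.106 ] [ 0.4992 -0.009   0.106 ]
guard [0.5166 0.084  0.085 ] -100.51574217028995 -100.67979780018956 169.36094410077567 169.5034800851973
slot 172.02757778971474
handle (np.float64(396.9917064808898), np.float64(239.96350760348648))
plate (np.float64(391.8873546365637), np.float64(271.19269405976024))
[-0.5493 -0.0295  0.3903] [[ 0.3126  0.9499 -0.0015]
 [ 0.9187 -0.302   0.2546]
 [ 0.2414 -0.0809 -0.967 ]] [0.1046 0.5444 0.3841]
```

```bash
python3 -m pendant '[[0.02,-0.035,0.025,0,0,-0.07,0],[0.04,-0.07,0.05,0,0,-0.14,0],[0.06,-0.11,0.07,0,0,-0.21,0],[0.08,-0.15,0.08,0,0,-0.28,0],[0.105,-0.19,0.08,0,0,-0.35,0],[0.13,-0.23,0.08,0,0,-0.42,0],[0.155,-0.27,0.08,0,0,-0.49,0],[0.18,-0.31,0.08,0,0,-0.56,0]]' 20; python3 -m pendant '[[0.025,-0.04,0,0,0,-0.08,0],[0.05,-0.08,0,0,0,-0.16,0],[0.075,-0.12,0,0,0,-0.24,0],[0.1,-0.16,0,0,0,-0.32,0],[0.125,-0.2,0,0,0,-0.4,0],[0.15,-0.24,0,0,0,-0.48,0],[0.175,-0.28,0,0,0,-0.56,0],[0.2,-0.32,0,0,0,-0.62,0]]'
```

```text
time_s: 0.9
position: [0.3522, 0.2108, 0.2986]
ee_rot: [180.0, -0.0, 129.6]
wrist_force: [0.6, -0.2, -0.2]
finger_gap: 0.0926
gripper_force: 0.0
time_s: 1.7
position: [0.5523, -0.1093, 0.2982]
ee_rot: [-180.0, -0.0, 94.0]
wrist_force: [0.3, 0.9, -0.5]
finger_gap: 0.0929
gripper_force: 0.0
```

```bash
python3 -m pendant '[[0.02,-0.03,0,0,0,0,0],[0.04,-0.06,0,0,0,0,0],[0.06,-0.095,0,0,0,0,0],[0.065,-0.11,0,0,0,0,0],[0.065,-0.11,-0.02,0,0,0,0],[0.065,-0.11,-0.04,0,0,0,0],[0.065,-0.11,-0.05,0,0,0,0],[0.065,-0.11,-0.05,0,0,0,0]]'
python3 - <<'E'
from h import *
c=r.calibration('wrist'); im=r.read_camera('wrist'); cv2.imwrite('pics/w1.png',im); print(r.get_state()['position'],r.get_state()['ee_rot'],r.get_state()['q'])
print(proj(c,(.617,-.2175,.16)))
np.save('wc1.npy',np.array([c],dtype=object),allow_pickle=True)
E
```

```text
time_s: 2.5
position: [0.6158, -0.2166, 0.2467]
ee_rot: [-179.8, -0.1, 94.2]
wrist_force: [0.1, -0.9, 0.7]
finger_gap: 0.0931
gripper_force: 0.0
[ 0.6163931  -0.21691945  0.24824925] [-1.79923064e+02 -5.55665838e-02  9.42049550e+01] [-2.91525535e+01  2.48204364e+01  6.94341020e+01  4.11913184e-03
  8.58402765e+01 -3.33578480e+01]
(np.float64(320.2749565293371), np.float64(207.93838378613242))
```

View pics/w1.png

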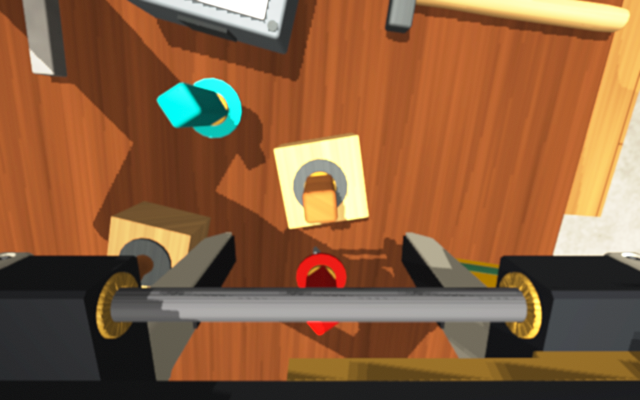

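The square handle's top is at (320,207), where it was predicted, and lies between the fingers. The red driver at (320,280) is clear of them. I'll descend and grip.

```bash
python3 -m pendant '[[0,0,-0.03,0,0,0,0],[0,0,-0.06,0,0,0,0],[0,0,-0.09,0,0,0,0],[0,0,-0.12,0,0,0,0],[0,0,-0.14,0,0,0,0],[0,0,-0.147,0,0,0,0],[0,0,-0.147,0,0,0,0.3],[0,0,-0.147,0,0,0,0.6]]' 40; python3 -m pendant '[[0,0,0,0,0,0,1],[0,0,0,0,0,0,1],[0,0,0,0,0,0,1],[0,0,0,0,0,0,1],[0,0,0,0,0,0,1],[0,0,0,0,0,0,1],[0,0,0,0,0,0,1],[0,0,0,0,0,0,1]]'
```

```text
time_s: 3.35
position: [0.6179, -0.2179, 0.1035]
ee_rot: [179.9, 0.1, 94.2]
wrist_force: [1.6, -0.3, 0.1]
finger_gap: 0.0816
gripper_force: 0.0
time_s: 4.15
position: [0.6167, -0.2175, 0.1016]
ee_rot: [-180.0, -0.0, 94.2]
wrist_force: [-0.2, -0.5, 1.2]
finger_gap: 0.0287
gripper_force: 38.2
```

```bash
python3 -m pendant '[[0,0,0.02,0,0,0,1],[0,0,0.045,0,0,0,1],[0,0,0.07,0,0,0,1],[0,0,0.1,0,0,0,1],[0,0,0.13,0,0,0,1],[0,0,0.15,0,0,0,1],[0,0,0.16,0,0,0,1],[0,0,0.16,0,0,0,1]]'
python3 - <<'E'
from h import *
a=r.read_camera('side'); b=r.read_camera('top'); cv2.imwrite('pics/s2.png',a); cv2.imwrite('pics/t2.png',b)
o=np.zeros((600,800,3),np.uint8)
o[:,:400]=cv2.resize(a[130:310,340:460],(400,600),interpolation=cv2.INTER_CUBIC)
o[:400,400:]=cv2.resize(b[105:205,340:440],(400,400),interpolation=cv2.INTER_CUBIC)
cv2.imwrite('pics/c2.png',o); s=r.get_state();print(s['position'],s['wrist_force'],s['finger_gap'])
E
```

```text
time_s: 4.95
position: [0.6173, -0.2177, 0.2626]
ee_rot: [179.9, 0.1, 94.2]
wrist_force: [-0.6, 0.2, -2.3]
finger_gap: 0.0292
gripper_force: 38.3
[ 0.61631204 -0.21722011  0.26007074] [-0.07773422  0.19809117 -3.76910673] 0.02866489030007583
```

View pics/c2.png

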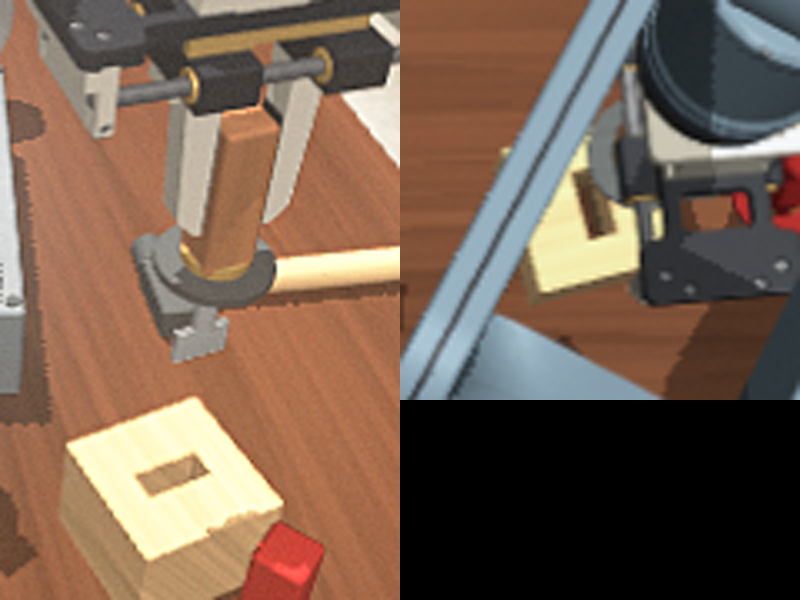

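The blade lies along world x, with its tip near (400,236) in the side picture. The hole's long side also lies near x. I check both against the predictions.

Run:
```python
from h import *
np.set_printoptions(precision=4,suppress=True)
s=r.calibration('side'); P=lambda x,y:(340+x/3.333-.35,130+y/3.333-.35)
print('tip pred',proj(s,(.6165,-.2173,.168)),'seen',P(200,355))
h=[onz(s,*P(*p),.07) for p in((137,474),(195,453),(210,470),(152,496))]
print('hole',np.mean(h,0),[np.degrees(np.arctan2(*(b-a)[1::-1])) for a,b in((h[0],h[1]),(h[3],h[2]))])
bk=[onz(s,*P(*p),.07) for p in((66,443),(196,397),(283,502),(147,562))]; print('block',np.mean(bk,0))
t=[onz(s,*P(*p),.168) for p in((172,362),(228,347))]; print('tip',np.mean(t,0),np.degrees(np.arctan2(*(t[1]-t[0])[1::-1])))
st=r.get_state();print(st['q'],st['position'],st['ee_rot'])
```

```text
tip pred (np.float64(397.421485323548), np.float64(236.86566673494946)) seen (399.65600060006, 236.16065106510652)
hole [ 0.62   -0.2147  0.07  ] [np.float64(12.126773098946984), np.float64(16.14303354502104)]
block [ 0.6195 -0.2147  0.07  ]
tip [ 0.6212 -0.2161  0.168 ] 8.048283537499518
[-29.1782  24.5903  68.1789   0.002   87.3658 -33.3621] [ 0.6163 -0.2172  0.2601] [-179.8882   -0.076    94.1837]
```

```bash
python3 -m pendant '[[-0.008,0.025,0.01,0,0,-0.03,1],[-0.022,0.065,0.01,0,0,-0.06,1],[-0.037,0.11,0.01,0,0,-0.09,1],[-0.052,0.155,0.01,0,0,-0.12,1],[-0.067,0.2,0.01,0,0,-0.15,1],[-0.082,0.245,0.01,0,0,-0.18,1],[-0.095,0.285,0.01,0,0,-0.213,1],[-0.1,0.302,0.01,0,0,-0.213,1]]'
python3 - <<'E'
from h import *
o=np.zeros((600,800,3),np.uint8)
a=r.read_camera('side'); c=r.calibration('wrist');w=r.read_camera('wrist'); b=r.read_camera('top');cv2.imwrite('pics/s3.png',a);cv2.imwrite('pics/w3.png',w)
o[:,:400]=cv2.resize(a[90:240,260:360],(400,600),interpolation=cv2.INTER_CUBIC)
o[:300,400:]=cv2.resize(b[150:240,210:330],(400,300),interpolation=cv2.INTER_CUBIC)
o[300:550,400:]=cv2.resize(w,(400,250),interpolation=cv2.INTER_AREA)
cv2.imwrite('pics/c3.png',o); s=r.get_state();print(s['position'],s['ee_rot'],s['finger_gap'],s['q'])
print('cam in side',proj(r.calibration('side'),(.517,.084,.106)),'tip pred',proj(r.calibration('side'),(.517,.084,.178)))
print('cam wrist',proj(c,(.517,.084,.106)))
E
```

```text
time_s: 5.85
position: [0.5142, 0.0879, 0.27]
ee_rot: [-179.8, -0.1, 82.1]
wrist_force: [0.1, -0.7, -2.1]
finger_gap: 0.0286
gripper_force: 38.3
[0.51572427 0.08551965 0.27029938] [-1.79860834e+02  2.97348295e-02  8.21336315e+01] 0.028944661490154455 [-2.80878602e+00  1.03545093e+01  8.64505898e+01 -1.74685942e-02
  8.33361463e+01  5.05966706e+00]
cam in side (np.float64(311.0999705867832), np.float64(172.7557228047633)) tip pred (np.float64(310.6627364244286), np.float64(147.12313387206063))
cam wrist (np.float64(322.5815785648913), np.float64(191.61380695922392))
```

View pics/c3.png

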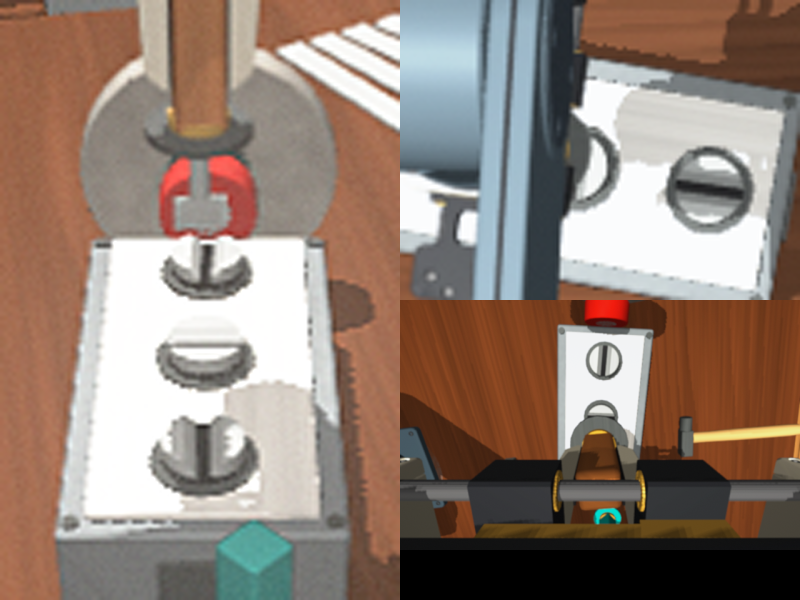

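The tip is where it was predicted, at side (310.5,147.5). The fastener's centre seems a little lower than projected, so I check with an overlay.

Run:
```python
from h import *
c=r.calibration('side'); a=cv2.imread('pics/s3.png')
x0,y0,k=285,125,8
z=cv2.resize(a[y0:y0+75,x0:x0+50],None,fx=k,fy=k,interpolation=cv2.INTER_CUBIC); v=z.copy()
f=lambda p:(int((p[0]-x0+.5)*k),int((p[1]-y0+.5)*k))
th=np.linspace(0,2*np.pi,40)
for X in((.517,.084),(.4992,-.009),(.5348,.1752)):
    pts=[f(proj(c,(X[0]+.024*np.cos(t),X[1]+.024*np.sin(t),.106))) for t in th]
    cv2.polylines(v,[np.array(pts)],True,(0,0,255),1)
cv2.imwrite('pics/c4.png',np.hstack([z,v])); s=r.get_state();print(s['position'],s['ee_rot'])
```

```text
[0.51572427 0.08551965 0.27029938] [-1.79860834e+02  2.97348295e-02  8.21336315e+01]
```

View pics/c4.png

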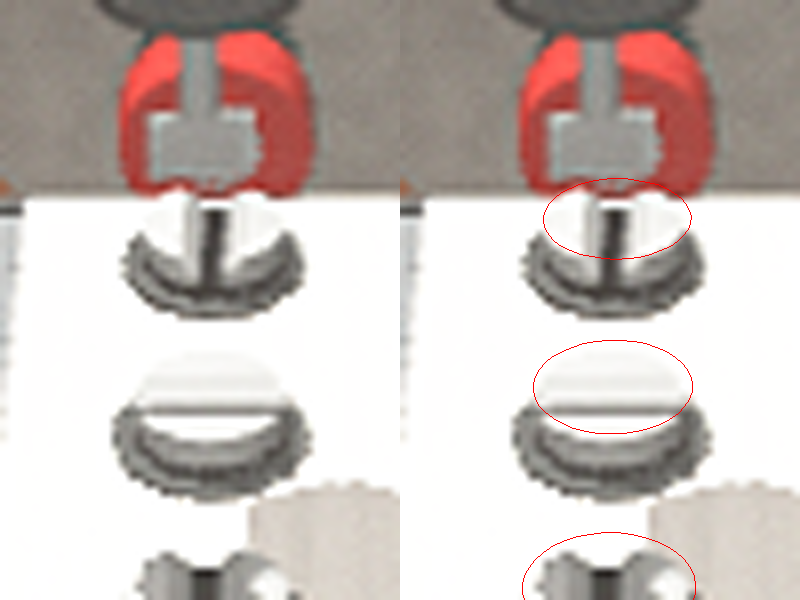

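The fastener sits about 1 px lower than the overlay, roughly 2–3 mm in −y, well inside the slot mouth's capture range. I'll aim 1 mm lower in y and descend.

```bash
python3 -m pendant '[[0,-0.001,-0.02,0,0,0,1],[0,-0.001,-0.045,0,0,0,1],[0,-0.001,-0.06,0,0,0,1],[0,-0.001,-0.067,0,0,0,1],[0,-0.001,-0.071,0,0,0,1],[0,-0.001,-0.074,0,0,0,1],[0,-0.001,-0.077,0,0,0,1],[0,-0.001,-0.079,0,0,0,1]]'; python3 -m pendant '[[0,0,-0.002,0,0,0,1],[0,0,-0.004,0,0,0,1],[0,0,-0.005,0,0,0,1],[0,0,-0.005,0,0,0,1],[0,0,-0.005,0,0,0,1],[0,0,-0.005,0,0,0,1],[0,0,-0.005,0,0,0,1],[0,0,-0.005,0,0,0,1]]'
```

```text
time_s: 6.8
position: [0.5172, 0.0834, 0.193]
ee_rot: [179.9, -0.0, 82.0]
wrist_force: [-0.4, -0.2, -2.5]
finger_gap: 0.0289
gripper_force: 38.3
time_s: 7.6
position: [0.5169, 0.0835, 0.1877]
ee_rot: [180.0, -0.0, 82.0]
wrist_force: [0.3, -0.2, -1.8]
finger_gap: 0.0285
gripper_force: 38.3
```

```bash
python3 -m pendant '[[0,0,0,0,0,0.05,1],[0,0,0,0,0,0.15,1],[0,0,0,0,0,0.25,1],[0,0,0,0,0,0.35,1],[0,0,0,0,0,0.45,1],[0,0,0,0,0,0.55,1],[0,0,0,0,0,0.65,1],[0,0,0,0,0,0.75,1]]'; python3 -m pendant '[[0,0,0,0,0,0.12,1],[0,0,0,0,0,0.24,1],[0,0,0,0,0,0.36,1],[0,0,0,0,0,0.48,1],[0,0,0,0,0,0.6,1],[0,0,0,0,0,0.72,1],[0,0,0,0,0,0.82,1],[0,0,0,0,0,0.88,1]]';  python3 -m pendant '[[0,0,0,0,0,0,1],[0,0,0,0,0,0,1],[0,0,0,0,0,0,1],[0,0,0,0,0,0,1],[0,0,0,0,0,0,1],[0,0,0,0,0,0,1],[0,0,0,0,0,0,1],[0,0,0,0,0,0,1]]'; python3 -c "
from h import *
s=r.get_state();print(s['torque'],s['q'])"
```

```text
time_s: 8.4
position: [0.5166, 0.085, 0.1879]
ee_rot: [179.9, -0.1, 125.2]
wrist_force: [-1.4, 4.5, -0.1]
finger_gap: 0.0279
gripper_force: 39.5
time_s: 9.2
position: [0.5162, 0.0853, 0.1879]
ee_rot: [179.8, -0.1, 175.6]
wrist_force: [-1.7, 5.9, 0.3]
finger_gap: 0.028
gripper_force: 39.5
time_s: 10.0
position: [0.5162, 0.0852, 0.1879]
ee_rot: [179.8, -0.1, 175.4]
wrist_force: [-1.7, 5.2, 1.4]
finger_gap: 0.0281
gripper_force: 39.5
[ 1.40242124  0.625608   -0.07564311] [ -2.98567928  13.41538633  94.26714702   0.18521076  72.38245847
 -88.4087345 ]
```

```bash
python3 -m pendant '[[0,0,0.01,0,0,0,1],[0,0,0.025,0,0,0,1],[0,0,0.045,0,0,0,1],[0,0,0.065,0,0,0,1],[0,0,0.085,0,0,0,1],[0,0,0.085,0,0,0,1],[0,0,0.085,0,0,0,1],[0,0,0.085,0,0,0,1]]'
python3 - <<'E'
from h import *
a=r.read_camera('side');cv2.imwrite('pics/s5.png',a)
cv2.imwrite('pics/c5.png',cv2.resize(a[90:240,260:360],(400,600),interpolation=cv2.INTER_CUBIC))
s=r.get_state();print(s['position'],s['ee_rot'],s['wrist_force'])
E
```

```text
time_s: 10.8
position: [0.5162, 0.0833, 0.2715]
ee_rot: [-180.0, -0.1, 175.4]
wrist_force: [0.8, -0.1, -4.0]
finger_gap: 0.028
gripper_force: 39.6
[0.51616451 0.0833802  0.27135316] [-1.79987416e+02 -1.32418486e-01  1.75363903e+02] [-0.09994708  0.50158688 -3.24949962]
```

View pics/c5.png

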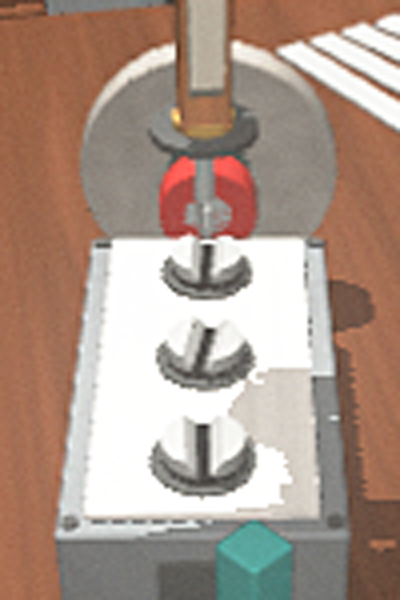

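Run:
```python
from h import *
a=cv2.imread('pics/s5.png')
cv2.imwrite('pics/c6.png',cv2.resize(a[140:220,290:335],(450,800),interpolation=cv2.INTER_CUBIC)[:600])
```

```text
(no output)
```

View pics/c6.png

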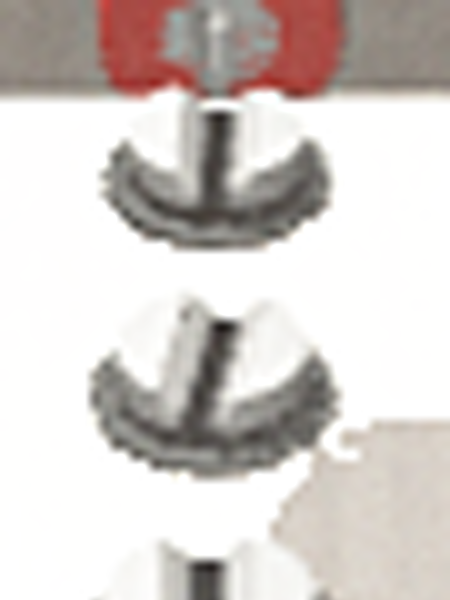

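Run:
```python
from h import *
c=r.calibration('side')
def ang(p,q):
    A,B=[onz(c,290+x/10-.45,140+y/10-.45,.092) for x,y in(p,q)]
    print(A,B,np.degrees(np.arctan2(*(B-A)[1::-1])))
ang((198,425),(224,322)); ang((210,210),(217,112))
```

```text
[0.50944697 0.06667447 0.092     ] [0.52305508 0.10694697 0.092     ] 71.32984135672892
[0.52833382 0.15630488 0.092     ] [0.53836784 0.2019622  0.092     ] 77.60526401679464
```

The slot now reads 71.3°, against 77.6° for an open neighbour, so cam ≈ 1.46 rad, which is past 1.3. The fastener is open, and I take the screwdriver back over its block (hole at 0.620, −0.215, yaw 13°).

```bash
python3 -m pendant '[[0.008,-0.024,0,0,0,-0.1,1],[0.022,-0.064,0,0,0,-0.24,1],[0.037,-0.107,0,0,0,-0.38,1],[0.052,-0.15,0,0,0,-0.52,1],[0.067,-0.194,0,0,0,-0.66,1],[0.082,-0.237,0,0,0,-0.8,1],[0.096,-0.278,0,0,0,-0.94,1],[0.103,-0.298,0,0,0,-1.08,1]]'; python3 -m pendant '[[0,0,-0.01,0,0,-0.1,1],[0,0,-0.03,0,0,-0.15,1],[0,0,-0.05,0,0,-0.15,1],[0,0,-0.07,0,0,-0.15,1],[0,0,-0.07,0,0,-0.15,1],[0,0,-0.07,0,0,-0.15,1],[0,0,-0.07,0,0,-0.15,1],[0,0,-0.07,0,0,-0.15,1]]'
python3 - <<'E'
from h import *
a=r.read_camera('side');cv2.imwrite('pics/s6.png',a)
cv2.imwrite('pics/c7.png',cv2.resize(a[190:310,350:450],(500,600),interpolation=cv2.INTER_CUBIC))
s=r.get_state();p=s['position'];print(p,s['ee_rot'],s['wrist_force'])
c=r.calibration('side');f=lambda X:((np.array(proj(c,X))-(350,190)+.5)*5).round(1)
print('tip',f((p[0],p[1],p[2]+.0164-.108)),'hole',f((.62,-.215,.07)))
E
```

```text
time_s: 11.65
position: [0.6199, -0.2185, 0.2703]
ee_rot: [-179.9, -0.1, 113.0]
wrist_force: [0.8, 0.7, -3.2]
finger_gap: 0.0281
gripper_force: 39.6
time_s: 12.45
position: [0.6205, -0.2148, 0.204]
ee_rot: [179.9, 0.1, 104.9]
wrist_force: [0.4, 0.2, -2.3]
finger_gap: 0.0282
gripper_force: 39.6
[ 0.62039159 -0.21477985  0.20390758] [1.79913131e+02 8.34925090e-02 1.04902061e+02] [-0.22945641  0.08155023 -3.83702171]
tip [226.9 336.8] hole [211.6 411. ]
```

View pics/c7.png

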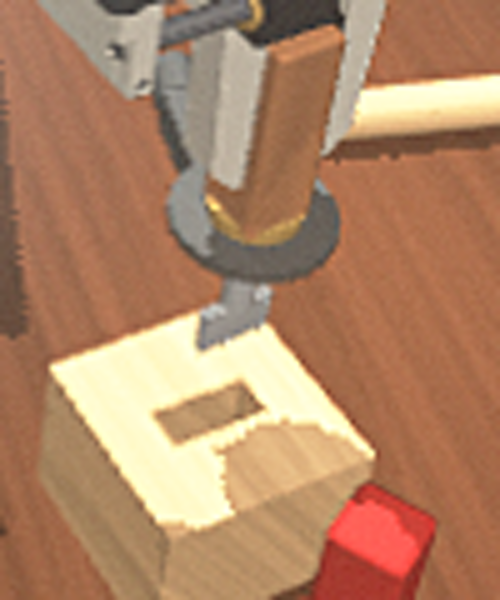

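The blade tip at (234,335) is parallel to the hole at (211,411) and about 2–3 mm off in x. I'll shift x by −2 mm and lower it.

```bash
python3 -m pendant '[[-0.002,0,-0.01,0,0,0,1],[-0.002,0,-0.025,0,0,0,1],[-0.002,0,-0.04,0,0,0,1],[-0.002,0,-0.055,0,0,0,1],[-0.002,0,-0.07,0,0,0,1],[-0.002,0,-0.085,0,0,0,1],[-0.002,0,-0.093,0,0,0,1],[-0.002,0,-0.097,0,0,0,1]]'; python3 -m pendant '[[0,0,-0.002,0,0,0,1],[0,0,-0.004,0,0,0,1],[0,0,-0.004,0,0,0,1],[0,0,-0.004,0,0,0,1],[0,0,-0.004,0,0,0,1],[0,0,-0.004,0,0,0,1],[0,0,-0.004,0,0,0,1],[0,0,-0.004,0,0,0,1]]'
```

```text
time_s: 13.3
position: [0.6172, -0.2142, 0.1045]
ee_rot: [-179.9, -0.1, 104.9]
wrist_force: [0.2, -0.4, -3.3]
finger_gap: 0.0285
gripper_force: 39.6
time_s: 14.1
position: [0.6179, -0.2145, 0.1017]
ee_rot: [180.0, 0.0, 104.9]
wrist_force: [-0.3, 0.8, -2.8]
finger_gap: 0.0278
gripper_force: 39.6
```

```bash
python3 -m pendant '[[0,0,-0.001,0,0,0,0.6],[0,0,-0.001,0,0,0,0.5],[0,0,-0.001,0,0,0,0.4],[0,0,-0.001,0,0,0,0.2],[0,0,-0.001,0,0,0,0],[0,0,-0.001,0,0,0,0],[0,0,-0.001,0,0,0,0],[0,0,-0.001,0,0,0,0]]'; python3 -m pendant '[[0,0,0.005,0,0,0,0],[0,0,0.03,0,0,0,0],[0,0,0.06,0,0,0,0],[0,0,0.1,0,0,0,0],[0,0,0.14,0,0,0,0],[0,0,0.17,0,0,0,0],[0,0,0.17,0,0,0,0],[0,0,0.17,0,0,0,0]]'
python3 - <<'E'
from h import *
a=r.read_camera('side').astype(int); b=cv2.imread('pics/side0.png').astype(int)
cv2.imwrite('pics/s8.png',a)
# orange handle pixels now vs at start (was upright in the block)
for im in(b,a):
    w=im[225:285,375:420]; m=(w[...,2]>140)&(w[...,1]<w[...,2]-35)&(w[...,1]>w[...,0]+15)&(w[...,0]<110)
    y,x=np.nonzero(m); print(m.sum(),x.mean()+375,y.mean()+225,x.min()+375,x.max()+375,y.min()+225,y.max()+225)
c=r.calibration('side'); print('expected upright shift px',np.subtract(proj(c,(.618,-.2145,.118)),proj(c,(.6165,-.2173,.118))))
E
```

```text
time_s: 14.9
position: [0.6178, -0.2145, 0.1007]
ee_rot: [-180.0, 0.0, 104.9]
wrist_force: [-0.9, -0.4, -0.2]
finger_gap: 0.0872
gripper_force: 0.0
time_s: 15.7
position: [0.6181, -0.2146, 0.2716]
ee_rot: [179.9, 0.1, 104.9]
wrist_force: [0.4, 0.6, -0.2]
finger_gap: 0.093
gripper_force: 0.0
1454 398.8878954607978 247.16987620357634 375 419 225 284
1588 398.2285894206549 247.9389168765743 375 419 225 284
expected upright shift px [ 0.26129765 -1.24740471][ WARN:0@2.604] global loadsave.cpp:1063 imwrite_ Unsupported depth image for selected encoder is fallbacked to CV_8U.
```

The mask was contaminated by the bench colour. My picture views are used up, so I check numerically by template matching against the initial upright view.

Run:
```python
from h import *
a=cv2.imread('pics/s8.png'); b=cv2.imread('pics/side0.png')
for n,(x0,x1,y0,y1) in dict(handle_top=(384,410,234,252),plate=(374,412,262,284),whole=(374,412,234,284)).items():
    m=cv2.matchTemplate(a[y0-20:y1+20,x0-20:x1+20],b[y0:y1,x0:x1],cv2.TM_CCOEFF_NORMED)
    _,v,_,l=cv2.minMaxLoc(m); print(n,round(v,3),l[0]-20,l[1]-20)
print(r.get_state()['wrist_force'])
```

```text
handle_top 0.956 0 -1
plate 0.956 0 -1
whole 0.95 0 -1
[1.14688396 0.0733008  0.28253909]
```

Handle top and plate both shifted by (0,−1) px, as expected for a driver standing upright at the hole centre. The arm is clear, so I hand in.

```bash
python3 -c "
from workcell import r
print(r.finish_job())"
```

```text
the job is handed in; nothing more can be done
None
```

I turned the locked fastener open to about 1.46 rad by camera estimate (at least 1.3 needed), stood the screwdriver back upright in its block, and handed the job in at about 16 s; no verdict came back.

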